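# Tip the pens into the slotted pen bin

## Robot

A 7-joint arm with a two-finger parallel gripper is mounted at the origin on the work surface. World frame = base frame: x ahead of the robot, y to its left, z up, the work surface at z = 0. Lengths are in m, angles in rad, forces in N, time in s.
With the tool pointing down it reaches from about 0.425 to 0.925 m from the base axis. Payload 6.8 kg.
Tool frame: the origin (TCP) lies midway between the tips of the shut fingers; the grasp point (between the pads) lies grip_point_offset behind it (grip_point_offset is the distance from the TCP to the grasp point, in m); z points along the fingers, y is the line along which they close (so a half turn about z gives the same grasp; the last joint's range is limited). The gripper opens to 85 mm and grips with 20 to 120 N. Pads are 22 mm wide; open, the fingers measure 114 mm over their backs; the gripper's body (76 mm by 85 mm) begins 54 mm behind the grasp point. The pads swing forward as they close: fully open they stand 13 mm farther back than shut.
Start: joints at [1.049, 0.477, 0.022, 1.555, -0.011, 1.109, -0.083], TCP at [0.271, -0.618, 0.207] pointing down, gripper open.
Joint ranges: [-2.96, 2.96], [-0.34, 2.1], [-1.41, 1.46], [0.24, 2.44], [-1.37, 4.51], [0.17, 1.92], [-2.96, 2.96]. Speed limits (rad/s): [2.39, 2.39, 3.14, 3.14, 3.14, 3.14, 3.14].

## Interface

Orientations are given as a unit quaternion [x, y, z, w].
In Python, from cell import get_obs, capture, camera_info, job_done, look_for, cut_out, grip_point_offset gives the robot as it stands.
- The arm moves only by the shell command python3 -m crank 'ROWS' [OPENING]. ROWS is a JSON object of lists of equal length, an entry for each row: "xyz": the shift along the tool's x, y, z in m, a list of three; "delta_rot": the turn, a rotation vector about the tool's x, y, z in degrees, a list of three. A call has 1 to 8 rows; each row shifts and turns the commanded pose from where the row before left it, along the tool's axes as they then stand; what a row does not reach is not made up. A row lasts 1/10 s, in which the tool goes at most 50 mm and 8.59 degrees, less where a joint would pass 70% of its speed; a pose out of reach is approached as far as the arm can. A call with a gripper value outside its range is refused whole. OPENING is the opening in per cent of the stroke, from 0 (shut) to 100 (fully open), set as the call begins (- or left out, the last holds). The fingers move at their own pace and stop on an object; the grip force is fixed at half the most. Time passes only in rows, so rows that do not move let the fingers close. It gives the time, the measured TCP pose, the force, the opening and the grip force at its end, in the units of the state.
- get_obs(): the state, without advancing time (a new reading comes with each control period).
- capture(name): name is "scene" or "side" or "wrist"; returns the picture (420x560x3 uint8, blue, green, red); there is no depth.
- camera_info(name): a dict with "K" (3x3 intrinsics, pixels), "origin" and "rotation" of the camera in the world. Camera axes: x right, y down, z forward; pixel columns grow to the right and rows downward; lengths in m; the calibration is good to about 2 mm. A picture is of the moment at which its call begins: read the wrist's pose just before it. camera_info takes no time and is no camera call; for the wrist camera it gives the pose at the moment of the call.
- job_done(): hands the job in; it is judged then, once.
Trained networks look in the newest picture that a camera, given by its name, has taken for a name from the list of things; names that differ only in an ending like _2 or _b are one class to them, and where a whole thing is asked for, a point or a joint stands for the part that bears it (a point fixed in the world has none). Each returns a list of dicts, best first, with "p" (0 to 1); they miss things now and then, are a little off and sometimes report something else, mostly with a low value. They report only what shows in the picture. A call takes as long as a camera call.
- look_for(camera, name): "uv" ([column, row] in pixels, amid what is visible of it).
- cut_out(camera, name): "region" (420x560 bool, what is visible of it) and "uv" ([column, row] in pixels, amid what is visible of it).
The state is a dict: "t": time; "q": joint angles; "dq": joint speeds; "effort": joint torques, N m; "position": TCP position; "eef_rot": TCP orientation; "force": force on the tool from outside, world axes, zero at the start; "moment": the same for the moment, N m; "grip_width": opening from 0.0 (shut) to 1.0 (fully open); "gripper_force": force on a finger pad.
Only numpy, scipy, OpenCV 4.12 (cv2) and the standard library are available. Lean on these libraries where they do the work, as an engineer would, in place of code of your own. Each camera call takes 0.05 s, during which the arm holds its last target. There are 200 camera calls.

## Task

Clear the two pens off the desk: take the little pen tray by its upright handle, carry it with the pens still in it to the wooden bin with the long slot, turn it so that the pens lie parallel to the slot, and tip it so that both pens drop through the slot to the inside of the bin. Then stand the empty tray upright on the desk again and let go.

Things in the scene. Friction and masses are not known exactly. Their poses are not given: they have to be found in the camera images.
- tray_grip (a point): Middle of the upright dark handle of a loose plywood pen tray (0.15 kg; 168 mm along x, 79 mm along y; z up), 72 mm above its underside. The handle is a slab 60 mm long (x), 14 mm thick (y), its top 95 mm and foot 33 mm above the underside, on the tray's back long wall (35 mm high). Pens lie along x on a flat floor 4 mm thick, in front (+y) of the handle.
- tray_edge (a point): Middle of the tray's pouring edge: the front long side (+y of the tray) has no wall, only a 25 degree ramp up to this edge, 20 mm above the underside, 77 mm in front of and 52 mm below tray_grip. End walls 32 mm high. Tipped forward over this edge by more than about 30 degrees the pens roll out; 50 degrees empties it surely. Same axes as tray_grip.
- slot (a point): Centre of the slot mouth, 70 mm above the desk, of a fixed light-wood bin 240 mm long (x), 142 mm wide, 94 mm high. The slot runs along x: 190 mm long, 40 mm wide, 64 mm deep, upright sides. Beside it surfaces slope down into it from rims 65 mm off its centre line, 94 mm above the desk; end blocks 90 mm high. The block with a round hole is another thing.
- pen1: A round black and grey pen, 134 mm long, 14 mm in diameter, 18 g, at first lying in the tray along the tray's x. Origin at its centre, x along it.
- pen2: The second pen, the same as the first, lying beside it in the tray. Origin at its centre, x along it.

How it is judged:
By the outcome, as a careful person would: the job done as asked, in the order asked, and still so for the second after the job is handed in, with the robot touching nothing.
It also fails if it takes over 59 s, if anything falls off the work surface, if the arm or the gripper's body presses on something with over 40 N, if the wrist force passes 120 N, or if a joint passes its speed limit or range.

## Working session

There is one attempt and no reset: what is moved stays moved. The work goes in short steps, Python scripts to look and compute and a shell command to move; the robot and the scene stay as the last step left them, time stands still between calls to the robot, and variables do not carry over. Pictures are saved under pics/ and viewed, at most 11 in all, crops included, and the job is handed in when it is done.

```bash
mkdir -p pics; cat > h.py <<'E'
import numpy as np, cv2
from cell import *
from scipy.spatial.transform import Rotation as R
def ray(cam,uv):
    c=camera_info(cam);K=np.array(c["K"]);d=np.array(c["rotation"])@np.linalg.inv(K)@[uv[0],uv[1],1]
    return np.array(c["origin"]),d/np.linalg.norm(d)
def atz(cam,uv,z):
    o,d=ray(cam,uv);return o+d*(z-o[2])/d[2]
def tri(rs):
    A=np.zeros((3,3));b=np.zeros(3)
    for o,d in rs:
        P=np.eye(3)-np.outer(d,d);A+=P;b+=P@o
    p=np.linalg.solve(A,b)
    return p,[np.linalg.norm((np.eye(3)-np.outer(d,d))@(p-o)) for o,d in rs]
def proj(cam,p):
    c=camera_info(cam);x=np.array(c["K"])@np.array(c["rotation"]).T@(np.array(p)-c["origin"]);return x[:2]/x[2]
E
python3 - <<'E'
from h import *
np.set_printoptions(precision=4,suppress=True)
print(get_obs(),grip_point_offset)
for c in ["scene","side","wrist"]:
    im=capture(c);cv2.imwrite(f"pics/{c}0.png",im)
    print(c,camera_info(c)["origin"])
    for n in ["tray_grip","tray_edge","slot","pen1"]:
        print(n,[(np.round(r["uv"]),round(r["p"],2)) for r in look_for(c,n)[:3]])
a=cv2.imread("pics/scene0.png");b=cv2.imread("pics/side0.png")
cv2.imwrite("pics/ss.png",cv2.resize(np.hstack([a,b]),(800,300)))
E
```

```text
{'t': 0.0, 'q': array([ 1.0489,  0.4778,  0.0224,  1.5565, -0.0115,  1.1093, -0.0831]), 'dq': array([-0.001 , -0.0016, -0.0001, -0.0013, -0.0011,  0.0003, -0.0012]), 'effort': array([  0.0006, -59.6456,   1.6081, -28.1198,   0.0125,   0.0095,
         0.    ]), 'position': array([ 0.2711, -0.6174,  0.2059]), 'eef_rot': array([ 0.9787,  0.2054, -0.0002, -0.0009]), 'force': array([0.6258, 1.217 , 0.6243]), 'moment': array([ 0.0018, -0.0476, -0.0021]), 'gripper_force': 0.0, 'grip_width': 0.997254974293607} 0.0187
scene [ 1.0119 -0.0142  0.8199]
tray_grip [(array([165., 221.]), 0.65)]
tray_edge [(array([162., 218.]), 0.66)]
slot [(array([357., 195.]), 0.59)]
pen1 [(array([159., 222.]), 0.65), (array([153., 222.]), 0.64)]
side [0.22   0.7665 0.6379]
tray_grip [(array([333., 181.]), 0.94)]
tray_edge [(array([330., 184.]), 0.96)]
slot [(array([236., 319.]), 0.65)]
pen1 [(array([336., 192.]), 0.9), (array([337., 190.]), 0.72)]
wrist [ 0.335  -0.5896  0.3735]
tray_grip []
tray_edge []
slot []
pen1 []
```

View pics/scene0.png

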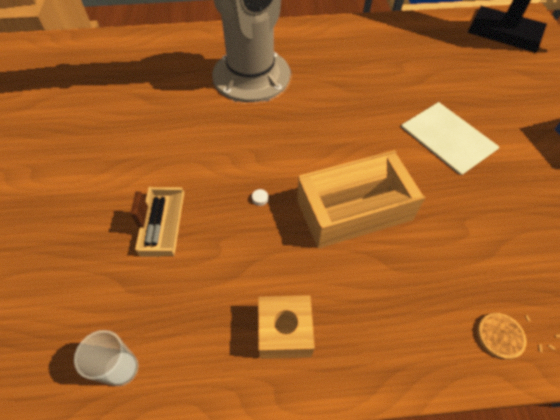

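View pics/side0.png

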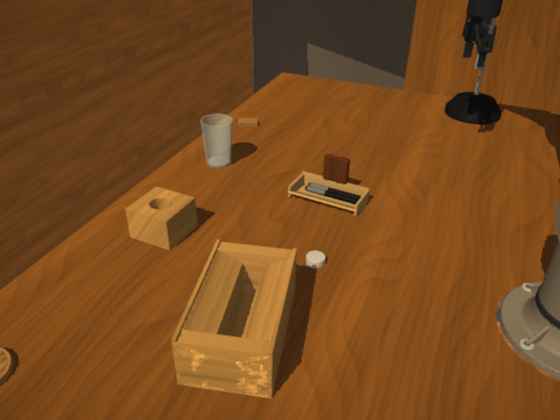

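The scene view shows the tray at about (160,220), with its handle at (138,208) on the left (−y) side and the ramp facing right. The bin is at about (358,195), with its long side running across the picture and tilted up to the right. The side view shows the handle at (336,168) and the slot at about (240,310).

```bash
python3 - <<'E'
from h import *
np.set_printoptions(precision=4,suppress=True)
print("tcp px",proj("scene",get_obs()["position"]),proj("side",get_obs()["position"]))
print("handle",tri([ray("scene",(138,208)),ray("side",(336,168))]))
# tray corners at z .033 scene
for uv in [(148,188),(183,188),(174,256),(138,256)]: print("tray",uv,atz("scene",uv,.033))
for uv in [(300,187),(390,155),(421,200),(320,243)]: print("bin",uv,atz("scene",uv,.092))
for uv in [(222,244),(298,252),(182,345),(265,382)]: print("bin side",uv,atz("side",uv,.092))
c=camera_info("wrist");o=get_obs();T=R.from_quat(o["eef_rot"]).as_matrix()
print("tool",T);print("cam in tool",T.T@(c["origin"]-o["position"]),T.T@c["rotation"],c["K"])
for n in ["tray_grip","slot"]:
  for cam in ["scene","side"]:
    capture(cam);r=cut_out(cam,n)
    if r:
        m=r[0]["region"].astype(np.uint8);k=max(cv2.findContours(m,0,2)[0],key=cv2.contourArea)
        print(n,cam,r[0]["p"],m.sum(),cv2.minAreaRect(k))
E
```

```text
Traceback (most recent call last):
  File "h.py", line 16, in proj
    c=camera_info(cam);x=np.array(c["K"])@np.array(c["rotation"]).T@(np.array(p)-c["origin"]);return x[:2]/x[2]
                         ~~~~~~~~~~~~~~~~^~~~~~~~~~~~~~~~~~~~~~~~~~
ValueError: matmul: Input operand 1 has a mismatch in its core dimension 0, with gufunc signature (n?,k),(k,m?)->(n?,m?) (size 4 is different from 3)
```

```bash
ls; python3 -m crank --help | head -20
```

```text
h.py
picsinvalid input: not JSON, or not a number
```

```bash
cat >> h.py <<'E'
_ci=camera_info
def camera_info(n):
    c=dict(_ci(n));c["rotation"]=R.from_quat(c["rotation"]).as_matrix();c["origin"]=np.array(c["origin"]);return c
E
python3 - <<'E'
from h import *
np.set_printoptions(precision=4,suppress=True)
print("tcp px",proj("scene",get_obs()["position"]),proj("side",get_obs()["position"]))
print("handle",tri([ray("scene",(138,208)),ray("side",(336,168))]))
for uv in [(148,188),(183,188),(174,256),(138,256)]: print("tray",uv,atz("scene",uv,.033))
for uv in [(300,187),(390,155),(421,200),(320,243)]: print("bin",uv,atz("scene",uv,.092))
for uv in [(222,244),(298,252),(182,345),(265,382)]: print("bin side",uv,atz("side",uv,.092))
c=camera_info("wrist");o=get_obs();T=R.from_quat(o["eef_rot"]).as_matrix()
print("tool",T);print("cam in tool",T.T@(c["origin"]-o["position"]),T.T@c["rotation"],c["K"])
for n in ["tray_grip","slot"]:
  for cam in ["scene","side"]:
    capture(cam);r=cut_out(cam,n)
    if r:
        m=r[0]["region"].astype(np.uint8);k=max(cv2.findContours(m,0,2)[0],key=cv2.contourArea)
        print(n,cam,r[0]["p"],m.sum(),cv2.minAreaRect(k))
E
```

```text
tcp px [-29.3669  98.2913] [468.1338  76.5516]
handle (array([ 0.5003, -0.2751,  0.0658]), [np.float64(0.0017107310582259061), np.float64(0.0017107310582257257)])
tray (148, 188) [ 0.4207 -0.2689  0.033 ]
tray (183, 188) [ 0.4285 -0.1855  0.033 ]
tray (174, 256) [ 0.608  -0.1992  0.033 ]
tray (138, 256) [ 0.6009 -0.2766  0.033 ]
bin (300, 187) [0.4935 0.0854 0.092 ]
bin (390, 155) [0.4218 0.3055 0.092 ]
bin (421, 200) [0.5522 0.3418 0.092 ]
bin (320, 243) [0.6361 0.1086 0.092 ]
bin side (222, 244) [0.5866 0.1238 0.092 ]
bin side (298, 252) [0.4568 0.0922 0.092 ]
bin side (182, 345) [0.5284 0.3519 0.092 ]
bin side (265, 382) [0.3987 0.3638 0.092 ]
tool [[ 0.9156  0.4021  0.    ]
 [ 0.4021 -0.9156 -0.    ]
 [ 0.      0.     -1.    ]]
cam in tool [ 0.0697 -0.0004 -0.1666] [[-0.0003 -0.9617 -0.2741]
 [ 1.     -0.0006  0.001 ]
 [-0.0011 -0.2741  0.9617]] [[373.3066   0.     277.9296]
 [  0.     373.3066 205.5931]
 [  0.       0.       1.    ]]
tray_grip scene 0.71 2464 ((153.36317443847656, 221.1251220703125), (51.26527404785156, 75.09017944335938), 10.68491268157959)
tray_grip side 0.72 1883 ((331.02081298828125, 180.24456787109375), (78.79502868652344, 51.90489196777344), 16.294048309326172)
slot scene 0.74 8318 ((359.4671630859375, 196.74913024902344), (75.6604232788086, 123.3277359008789), 73.0724868774414)
slot side 0.81 14863 ((232.18821716308594, 314.99951171875), (110.44969940185547, 156.7660675048828), 11.745634078979492)
```

```bash
cat > lg.py <<'E'
from h import *
import json
o=get_obs();open("log.txt","a").write(json.dumps([list(o["q"]),list(o["position"]),list(o["eef_rot"])])+"\n")
print("q",np.round(o["q"],3),"p",np.round(o["position"],4))
E
python3 lg.py
python3 -m crank '{"xyz":[[0.015,-0.01,-0.003],[0.03,-0.02,-0.003],[0.034,-0.023,-0.003],[0.034,-0.023,-0.003],[0.034,-0.023,-0.003]],"delta_rot":[[0,0,0],[0,0,0],[0,0,0],[0,0,0],[0,0,0]]}'
python3 lg.py
python3 -m crank '{"xyz":[[0.034,-0.023,-0.003],[0.034,-0.023,-0.003],[0.034,-0.023,-0.003],[0.034,-0.023,-0.003],[0.034,-0.023,-0.003],[0.025,-0.02,0],[0.015,-0.01,0],[0,0,0]],"delta_rot":[[0,0,0],[0,0,0],[0,0,0],[0,0,0],[0,0,0],[0,0,0],[0,0,0],[0,0,0]]}'
python3 lg.py
python3 - <<'E'
from h import *
im=capture("wrist");cv2.imwrite("pics/w1.png",im)
for n in ["tray_grip","tray_edge","pen1","slot"]:
    print(n,[(np.round(r["uv"]),round(r["p"],2)) for r in look_for("wrist",n)[:3]])
E
```

```text
q [ 1.049  0.477  0.022  1.555 -0.012  1.109 -0.083] p [ 0.2714 -0.6181  0.2069]
t: 1.65
position: [0.3677, -0.4655, 0.2224]
eef_rot: [0.979, 0.206, 0.0, 0.0]
force: [-0.1, -0.1, 0.4]
grip_width: 1.002
gripper_force: 0.0
q [ 0.826  0.33  -0.036  1.739  0.013  1.073 -0.37 ] p [ 0.3677 -0.4655  0.2224]
t: 2.45
position: [0.5021, -0.2463, 0.2373]
eef_rot: [0.978, 0.209, 0.001, -0.001]
force: [-0.2, -0.3, 0.4]
grip_width: 0.999
gripper_force: 0.0
q [ 0.483  0.266 -0.166  1.792  0.047  1.086 -0.85 ] p [ 0.5021 -0.2463  0.2373]
tray_grip [(array([273., 162.]), 0.83)]
tray_edge [(array([272., 162.]), 0.9)]
pen1 [(array([291., 168.]), 0.75), (array([277., 164.]), 0.68)]
slot [(array([274., 162.]), 0.6)]
```

View pics/w1.png

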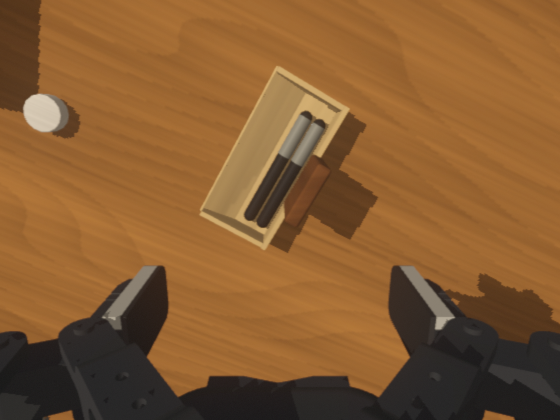

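The wrist view shows the tray with its corners at (278,67), (349,108), (265,248) and (201,211). The handle's top runs from about (323,160) to (295,225), on the back wall to the right. The pens lie along (305,113)–(250,216).

```bash
cat > fk.py <<'E'
from h import *
import json
from scipy.optimize import least_squares
sg=np.array([-1,1,-1,1,-1,1,-1])
def fk(q,P,s=None):
    h,L1,a,L2,b,d,off7,a2=P; s=sg if s is None else s
    T=R.identity();p=np.array([0,0,h]);z=lambda x:R.from_euler('z',x);y=lambda x:R.from_euler('y',x)
    T=z(s[0]*q[0])*y(q[1])*z(s[2]*q[2]);p=p+T.apply([a,0,L1])
    T=T*y(q[3]);p=p+T.apply([a2,0,0]); T=T*z(s[4]*q[4]);p=p+T.apply([0,0,L2])
    T=T*y(q[5]);p=p+T.apply([b,0,0]);T=T*z(s[6]*q[6]+off7);p=p+T.apply([0,0,d])
    return p,T
def fit(s):
    D=[json.loads(l) for l in open("log.txt")]
    def f(P):
        e=[]
        for q,p,r in D:
            pp,T=fk(q,P,s);e+=list(pp-p)+list(.3*(T.inv()*R.from_quat(r)).as_rotvec())
        return e+list(.003*(np.array(P)-P0))
    P0=np.array([.35,.45,0,.45,0,.35,np.pi/2,0]);best=None
    for o7 in (np.pi/2,-np.pi/2):
        P0[6]=o7;r=least_squares(f,P0)
        if best is None or r.cost<best.cost:best=r
    return best
E
python3 - <<'E'
from fk import *
import itertools
np.set_printoptions(precision=3,suppress=True)
res=[]
for s3,s5,s7 in itertools.product([1,-1],repeat=3):
    s=np.array([-1,1,s3,1,s5,1,s7]);b=fit(s);res.append((b.cost,s,b.x))
for r in sorted(res,key=lambda r:r[0])[:3]:print(*r)
print("pen1",atz("wrist",(305,113),.011),atz("wrist",(250,216),.011))
print("pen2",atz("wrist",(320,122),.011),atz("wrist",(264,223),.011))
for uv in [(349,108),(265,248),(278,67),(201,211)]:print("corner",atz("wrist",uv,.033))
for uv in [(318,157),(329,168),(300,227),(285,220)]:print("handle top",atz("wrist",uv,.095))
im=cv2.imread("pics/w1.png")[100:260,200:400];cv2.imwrite("pics/w1c.png",cv2.resize(im,None,fx=4,fy=3.7,interpolation=cv2.INTER_CUBIC))
E
```

```text
0.00405383949595388 [-1  1 -1  1 -1  1 -1] [-2.332  0.682  0.01   0.497  0.491 -1.368  1.571 -0.885]
0.004413204243967934 [-1  1 -1  1  1  1 -1] [-0.792  0.579 -0.02   0.326 -0.086 -0.525  1.555 -0.106]
0.006759217952981497 [-1  1  1  1 -1  1 -1] [-1.392  0.612 -0.001  0.465  0.204 -0.907  1.454 -0.398]
pen1 [ 0.562 -0.255  0.011] [ 0.437 -0.246  0.011]
pen2 [ 0.56  -0.273  0.011] [ 0.436 -0.263  0.011]
corner [ 0.583 -0.29   0.033]
corner [ 0.418 -0.273  0.033]
corner [ 0.59  -0.213  0.033]
corner [ 0.429 -0.196  0.033]
handle top [ 0.534 -0.273  0.095]
handle top [ 0.529 -0.286  0.095]
handle top [ 0.472 -0.285  0.095]
handle top [ 0.473 -0.27   0.095]
```

View pics/w1c.png

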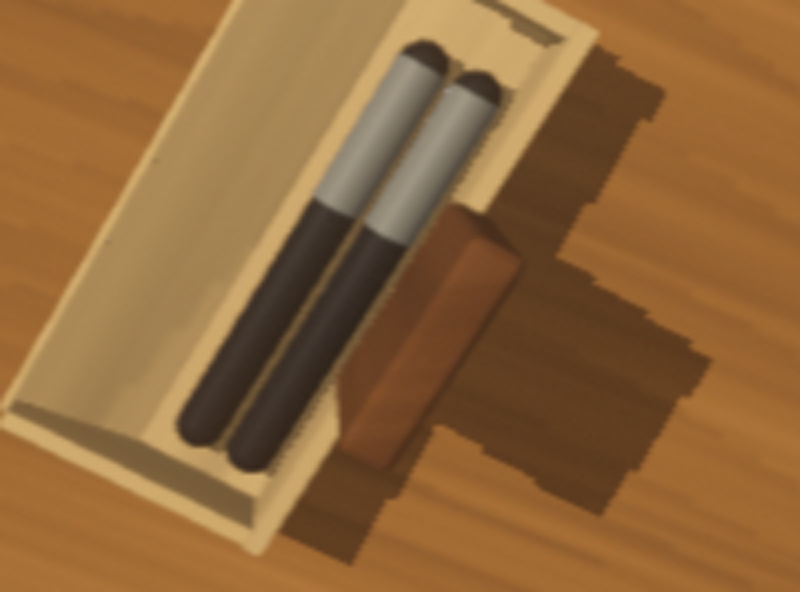

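```bash
cat > fk.py <<'E'
from h import *
import json
from scipy.optimize import least_squares
s=np.array([-1,1,-1,1,-1,1,-1])
z=lambda x:R.from_euler('z',x);y=lambda x:R.from_euler('y',x)
P0=np.array([.35,.55,.45,.35,0,0,0,0,0,0,np.pi/2])
def fk(q,P):
    h,L1,L2,d,a0,a,a2,b,l0,l1,o7=P
    T=z(s[0]*q[0]);p=np.array([0,0,h])+T.apply([a0,l0,0])
    T=T*y(q[1])*z(s[2]*q[2]);p=p+T.apply([a,0,L1])
    T=T*y(q[3]);p=p+T.apply([a2,l1,0]);T=T*z(s[4]*q[4]);p=p+T.apply([0,0,L2])
    T=T*y(q[5]);p=p+T.apply([b,0,0]);T=T*z(s[6]*q[6]+o7);p=p+T.apply([0,0,d])
    return p,T
def fit():
    D=[json.loads(l) for l in open("log.txt")]
    def f(P):
        e=[]
        for q,p,r in D:
            pp,T=fk(q,P);e+=list(pp-p)+list(.3*(T.inv()*R.from_quat(r)).as_rotvec())
        return e+list(.01*(np.array(P)-P0))
    r=least_squares(f,P0);return r.x,np.array(r.fun[:6*len(D)]).reshape(-1,6)
E
python3 - <<'E'
from fk import *
np.set_printoptions(precision=4,suppress=True)
P,e=fit();print(P);print(e)
E
```

```text
[ 0.3264  0.5369  0.4725  0.3735  0.0059  0.0002  0.0143 -0.0026 -0.0339
 -0.0283  1.5708]
[[-0.     -0.     -0.     -0.      0.     -0.    ]
 [ 0.0001  0.      0.     -0.     -0.     -0.    ]
 [-0.     -0.     -0.     -0.     -0.     -0.    ]]
```

```bash
cat >> fk.py <<'E'
LO=np.array([-2.96,-.34,-1.41,.24,-1.37,.17,-2.96]);HI=np.array([2.96,2.1,1.46,2.44,4.51,1.92,2.96])
G=.0187
def ik(pg,T,P,n=25,seed=None):
    # pg grasp point; TCP = pg + G*z
    p=np.array(pg)+G*T.apply([0,0,1]);rng=np.random.default_rng(0);best=None
    for i in range(n):
        q0=seed if seed is not None and i==0 else rng.uniform(LO,HI)
        def f(q):
            pp,TT=fk(q,P);return np.r_[pp-p,.3*(TT.inv()*T).as_rotvec()]
        r=least_squares(f,np.clip(q0,LO+.02,HI-.02),bounds=(LO,HI),max_nfev=60)
        c=np.linalg.norm(r.fun)
        if best is None or c<best[0]-1e-4: best=(c,r.x)
        if c<1e-4:break
    return best
def tooldown(yaw_y):  # tool y at world yaw, z down
    yv=np.array([np.cos(yaw_y),np.sin(yaw_y),0]);zv=np.array([0,0,-1.]);return R.from_matrix(np.c_[np.cross(yv,zv),yv,zv])
E
python3 - <<'E'
from fk import *
np.set_printoptions(precision=2,suppress=True)
P,_=fit();D=np.radians
C=np.array([.526,.210]);
for name,phi,sy,gy in [("inward",199,-1,-95),("outward",19,1,85),("outward-flip",19,-1,-95),("inward-flip",199,1,85)]:
    f=np.array([np.cos(D(phi)),np.sin(D(phi)),0])  # tray +y
    c,q=ik([.502,-.279,.072],tooldown(D(gy)),P);print(name,"grasp",round(c,4),q)
    for th in (0,30,40,45,50,55):
        t=D(th);ax=np.cross([0,0,1.],f)   # rotates z toward f
        edge=np.r_[C,.12 if th<30 else .11]-.02*f
        grip=edge-(R.from_rotvec(ax*t).apply(f*.077+np.array([0,0,-.052])))
        T=R.from_rotvec(ax*t)*tooldown(D(phi)+(0 if sy==1 else np.pi))
        c,q=ik(grip,T,P,40);print(th,round(c,4),q,grip)
E
```

```text
inward grasp 0.0 [ 1.24  0.92 -1.23  1.85  0.97  1.14 -2.01]
0 0.0 [-0.49  0.51  0.04  1.63 -0.02  1.   -0.12] [0.62 0.24 0.17]
30 0.0 [ 0.55  0.67 -1.4   2.07  1.32  0.82 -1.23] [0.58 0.23 0.19]
40 0.0 [-0.45  0.19 -0.12  2.3   1.72  0.17 -1.89] [0.57 0.22 0.2 ]
45 0.0 [ 0.39  0.37 -1.09  2.32  1.94  0.5  -1.98] [0.56 0.22 0.2 ]
50 0.0 [ 0.47  0.45 -1.21  2.39  2.14  0.67 -2.14] [0.55 0.22 0.2 ]
55 0.0038 [ 0.57  0.67 -1.41  2.44  2.21  0.94 -2.08] [0.55 0.22 0.2 ]
outward grasp 0.0 [ 0.96  0.64 -0.75  1.87  0.57  0.86  1.41]
0 0.0 [-0.92  0.22  0.46  2.11 -0.13  0.84 -0.05] [0.43 0.18 0.17]
30 0.0 [-0.62  0.58  0.23  1.61 -0.15  1.49 -0.01] [0.47 0.19 0.19]
40 0.0 [ 0.19  1.05 -1.23  1.37  0.53  1.92 -0.73] [0.48 0.2  0.2 ]
45 0.0 [ 0.05  0.96 -0.92  1.3   0.35  1.92 -0.57] [0.49 0.2  0.2 ]
50 0.0 [-0.27  0.86 -0.31  1.25  0.05  1.92 -0.26] [0.5 0.2 0.2]
55 0.0212 [-0.48  0.86  0.06  1.26 -0.12  1.92 -0.07] [0.51 0.2  0.2 ]
outward-flip grasp 0.0 [ 1.24  0.92 -1.23  1.85  0.97  1.14 -2.01]
0 0.0 [-1.54  0.62  1.41  2.13 -0.74  1.03 -2.54] [0.43 0.18 0.17]
30 0.0 [-0.9   0.65  0.66  1.63 -0.34  1.52 -2.95] [0.47 0.19 0.19]
40 0.0 [-0.81  0.77  0.58  1.47 -0.32  1.73 -2.96] [0.48 0.2  0.2 ]
45 0.0 [-0.88  0.9   0.77  1.39 -0.42  1.86 -2.84] [0.49 0.2  0.2 ]
50 0.0 [-0.33  0.85 -0.2   1.25 -0.    1.91  2.94] [0.5 0.2 0.2]
55 0.0225 [-0.36  0.86 -0.15  1.25 -0.03  1.92  2.96] [0.51 0.2  0.2 ]
inward-flip grasp 0.0 [ 0.96  0.64 -0.75  1.87  0.57  0.86  1.41]
0 0.0 [-1.22  0.96  1.33  1.68 -0.97  1.31 -2.51] [0.62 0.24 0.17]
30 0.0 [-1.12  0.26  0.69  2.19 -0.37  0.25 -2.96] [0.58 0.23 0.19]
40 0.0 [ 0.53  0.5  -1.29  2.23  1.64  0.61  1.53] [0.57 0.22 0.2 ]
45 0.0 [-0.85  0.17  0.3   2.4   2.57  0.22  0.36] [0.56 0.22 0.2 ]
50 0.0 [-0.32  0.2  -0.31  2.43  2.48  0.44  0.47] [0.55 0.22 0.2 ]
55 0.0038 [ 0.57  0.67 -1.41  2.44  2.21  0.94  1.06] [0.55 0.22 0.2 ]
```

```bash

python3 -m crank '{"xyz":[[0,0,0],[0,0,0],[0,0,0],[0,0,0],[0,0,0],[0,0,0]],"delta_rot":[[0,0,-8.4],[0,0,-8.4],[0,0,-8.4],[0,0,-8.4],[0,0,-8.4],[0,0,-8.4]]}' >/dev/null
python3 lg.py
python3 -m crank '{"xyz":[[0,0,0],[0,0,0],[0,0,0],[0,0,0],[0,0,0],[0,0,0]],"delta_rot":[[0,0,-8.4],[0,0,-8.4],[0,0,-8.4],[0,0,-8.4],[0,0,-8.4],[0,0,-8.4]]}' >/dev/null
python3 lg.py
python3 -m crank '{"xyz":[[0,0,0],[0,0,0],[0,0,0],[0,0,0],[0,0,0],[0,0,0],[0,0,0]],"delta_rot":[[0,0,-8.4],[0,0,-8.4],[0,0,-8.4],[0,0,-8.4],[0,0,-8.4],[0,0,-6],[0,0,0]]}'
python3 lg.py
python3 - <<'E'
from h import *
im=capture("wrist")
o=get_obs();T=R.from_quat(o["eef_rot"]).as_matrix();print("yaw tool y",np.degrees(np.arctan2(T[1,1],T[0,1])))
u=proj("wrist",[.502,-.279,.095]);print(u)
x,y=int(min(max(u[0]-120,0),320)),int(min(max(u[1]-90,0),240));print("crop",x,y)
cv2.imwrite("pics/w2.png",cv2.resize(im[y:y+180,x:x+240],None,fx=3.3333,fy=3.3333,interpolation=cv2.INTER_CUBIC))
E
```

```text
q [ 6.000e-01  2.770e-01 -2.960e-01  1.784e+00  9.000e-02  1.093e+00
 -1.000e-03] p [ 0.4994 -0.2523  0.2369]
q [ 0.712  0.293 -0.435  1.777  0.137  1.102  0.837] p [ 0.4994 -0.2524  0.2368]
t: 4.6
position: [0.4994, -0.2523, 0.2367]
eef_rot: [0.066, 0.998, -0.0, -0.0]
force: [0.2, 0.8, 0.5]
grip_width: 1.0
gripper_force: 0.0
q [ 0.823  0.314 -0.575  1.77   0.189  1.113  1.625] p [ 0.4994 -0.2523  0.2367]
yaw tool y 82.25766917675027
[246.89510516 191.61585653]
crop 126 101
```

View pics/w2.png

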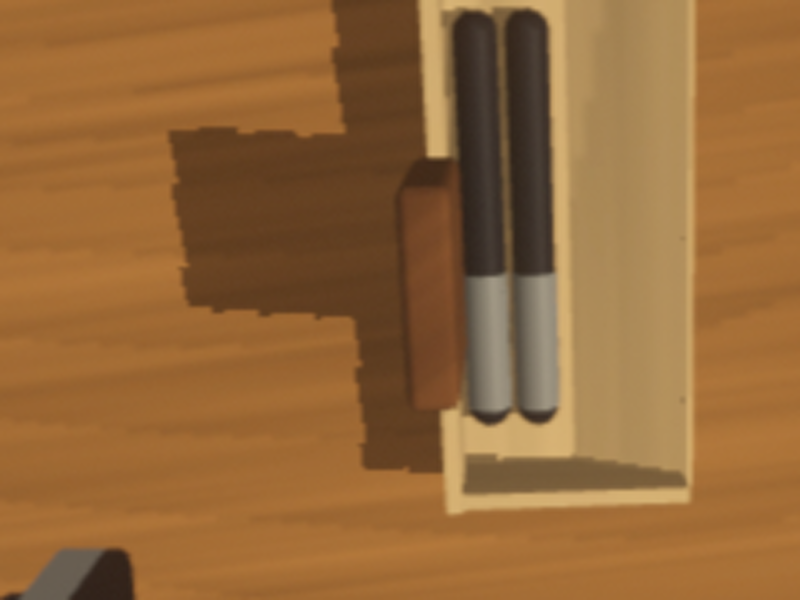

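The near view shows the handle's top face with crop corners (400,187), (456,187), (462,408) and (413,410). The pens are still beside it, along x.

```bash
python3 - <<'E'
from h import *
import json
np.set_printoptions(precision=4,suppress=True)
c=camera_info("wrist");o=get_obs();T=R.from_quat(o["eef_rot"]).as_matrix()
ot=T.T@(c["origin"]-o["position"]);Rt=T.T@c["rotation"];K=np.array(c["K"])
L=json.loads(open("log.txt").read().splitlines()[2]);T1=R.from_quat(L[2]).as_matrix()
def ray1(uv):
    d=T1@Rt@np.linalg.inv(K)@[*uv,1];return T1@ot+L[1],d/np.linalg.norm(d)
f=lambda x,y:(126+x/3.3333,101+y/3.3333)
g=lambda x,y:(200+x/4,100+y/3.7)
prs=[(g(340,440),f(456,187)),(g(384,470),f(400,187)),(g(468,236),f(462,408)),(g(520,262),f(413,410))]
pts=[]
for a,b in prs:
    p,e=tri([ray1(a),ray("wrist",b)]);pts.append(p);print(p,e[0])
pts=np.array(pts);m=pts.mean(0);v=pts[2]+pts[3]-pts[0]-pts[1]
print("mean",m,"yaw",np.degrees(np.arctan2(v[1],v[0])),"len",np.linalg.norm(v)/2)
q=[atz("wrist",f(*x),.095)for x in[(400,187),(456,187),(462,408),(413,410)]];print(np.mean(q,0))
for a,b in [((440,0),(462,500)),((694,0),(688,498))]:
    A=atz("wrist",f(*a),.033);B=atz("wrist",f(*b),.033);print("wall",A,B,np.degrees(np.arctan2(*(B-A)[[1,0]])))
A=atz("wrist",f(530,15),.011);B=atz("wrist",f(537,418),.011);print("pen",np.degrees(np.arctan2(*(B-A)[[1,0]])))
print("TCP",o["position"],T)
E
```

```text
[ 0.4756 -0.2632  0.0915] 0.0017016308606622212
[ 0.4733 -0.276   0.0928] 0.0006489995086568802
[ 0.5318 -0.2683  0.0963] 0.00024015160235138933
[ 0.5309 -0.281   0.0956] 0.0001401608591386677
mean [ 0.5029 -0.2721  0.0941] yaw -5.127830374854488 len 0.05728542805667293
[ 0.5027 -0.2714  0.095 ]
wall [ 0.4297 -0.2618  0.033 ] [ 0.5834 -0.2779  0.033 ] -5.981852813690488
wall [ 0.4396 -0.1897  0.033 ] [ 0.5924 -0.2061  0.033 ] -6.1140677816297195
pen -6.434557613807932
TCP [ 0.4996 -0.2522  0.2368] [[-0.9909  0.1347 -0.0003]
 [ 0.1347  0.9909 -0.0001]
 [ 0.0003 -0.0001 -1.    ]]
```

```bash

python3 -m crank '{"xyz":[[-0.003,-0.009,0.02],[-0.0027,-0.0099,0.03],[0,0,0.03],[0,0,0.02],[0,0,0.01],[0,0,0]],"delta_rot":[[0,0,-1.8],[0,0,0],[0,0,0],[0,0,0],[0,0,0],[0,0,0]]}'
python3 lg.py
python3 - <<'E'
from h import *
T=R.from_quat(get_obs()["eef_rot"]).as_matrix();print(T.T@(np.array([.5029,-.2717,.053])-get_obs()["position"]),np.degrees(np.arctan2(T[1,1],T[0,1])))
E
```

```text
t: 5.25
position: [0.5028, -0.2705, 0.1258]
eef_rot: [0.051, 0.999, 0.0, -0.001]
force: [-0.4, 0.6, 0.6]
grip_width: 1.007
gripper_force: 0.0
q [ 0.802  0.454 -0.536  1.855  0.286  0.913  1.603] p [ 0.5028 -0.2705  0.1258]
[-0.0004352  -0.00123458  0.07277089] 84.19502413378636
```

```bash

python3 -m crank '{"xyz":[[0,-0.001,0.01],[0,0,0.018],[0,0,0.018],[0,0,0.018],[0,0,0.009],[0,0,0]],"delta_rot":[[0,0,0],[0,0,0],[0,0,0],[0,0,0],[0,0,0],[0,0,0]]}'
python3 -m crank '{"xyz":[[0,0,0],[0,0,0],[0,0,0],[0,0,0],[0,0,0],[0,0,0],[0,0,0],[0,0,0]],"delta_rot":[[0,0,0],[0,0,0],[0,0,0],[0,0,0],[0,0,0],[0,0,0],[0,0,0],[0,0,0]]}' 0
python3 lg.py
```

```text
t: 5.85
position: [0.5032, -0.2715, 0.0533]
eef_rot: [0.05, 0.999, 0.0, -0.001]
force: [-0.4, 0.2, 0.3]
grip_width: 1.0
gripper_force: 0.0
t: 6.65
position: [0.5037, -0.2718, 0.0541]
eef_rot: [0.05, 0.999, -0.0, 0.0]
force: [0.7, -0.5, 1.7]
grip_width: 0.146
gripper_force: 61.3
q [ 0.766  0.549 -0.494  1.901  0.36   0.779  1.545] p [ 0.5037 -0.2718  0.0541]
```

```bash

python3 -m crank '{"xyz":[[0,0,-0.008],[0,0,-0.016],[0,0,-0.024],[0,0,-0.03],[0,0,-0.03],[0,0,-0.024],[0,0,-0.016],[0,0,-0.008]],"delta_rot":[[0,0,0],[0,0,0],[0,0,0],[0,0,0],[0,0,0],[0,0,0],[0,0,0],[0,0,0]]}'
python3 -m crank '{"xyz":[[0,0,0],[0,0,0]],"delta_rot":[[0,0,0],[0,0,0]]}'
python3 lg.py
python3 - <<'E'
from h import *
from fk import fit
np.set_printoptions(precision=4,suppress=True)
P,e=fit();print(P,abs(e).max())
a=capture("scene");b=capture("side")
cv2.imwrite("pics/l1.png",np.hstack([cv2.resize(a[100:360,60:460],(400,260)),b[40:300,160:560]]))
E
```

```text
t: 7.45
position: [0.5044, -0.2714, 0.2127]
eef_rot: [0.049, 0.999, -0.001, 0.001]
force: [0.8, -0.2, -2.0]
grip_width: 0.147
gripper_force: 60.8
t: 7.65
position: [0.5031, -0.2713, 0.2094]
eef_rot: [0.05, 0.999, 0.0, -0.0]
force: [-0.3, 0.5, -2.6]
grip_width: 0.148
gripper_force: 60.8
q [ 0.836  0.361 -0.568  1.774  0.218  1.07   1.664] p [ 0.5031 -0.2713  0.2094]
[ 0.3166  0.5419  0.4721  0.381  -0.0001  0.0003  0.0001 -0.0002 -0.0304
 -0.0319  1.5708] 4.6725723443996614e-05
```

View pics/l1.png

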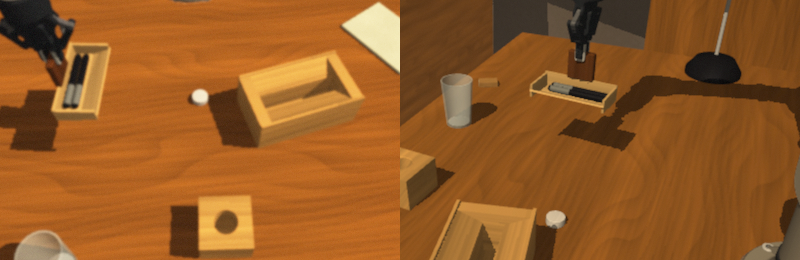

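The tray is lifted level with both pens in it. Next I measure the bin's rim corners.

```bash
python3 - <<'E'
from h import *
a=cv2.imread("pics/scene0.png")[140:260,285:435];b=cv2.imread("pics/side0.png")[235:395,170:310]
A=cv2.resize(a,(400,320),interpolation=cv2.INTER_CUBIC);B=cv2.resize(b,(400,457),interpolation=cv2.INTER_CUBIC)
A=cv2.copyMakeBorder(A,0,137,0,0,0);cv2.imwrite("pics/bin.png",np.hstack([A,B]))
E
```

```text
(no output)
```

View pics/bin.png

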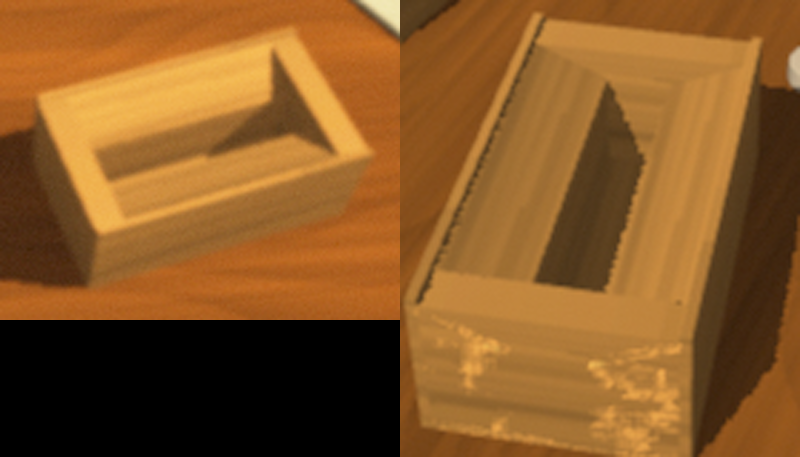

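The crop shows the four outer rim corners clearly in both views: scene crop (38,98), (293,28), (373,155), (98,236), and side crop (360,40), (292,340), (6,305), (135,14).

```bash
python3 - <<'E'
from h import *
np.set_printoptions(precision=4,suppress=True)
f=lambda x,y:(285+x/2.6667,140+y/2.6667)
g=lambda x,y:(170+x/2.857,235+y/2.856)
pr=[((38,98),(360,40)),((293,28),(292,340)),((373,155),(6,305)),((98,236),(135,14))]
p=[]
for a,b in pr:
    x,e=tri([ray("scene",f(*a)),ray("side",g(*b))]);p.append(x);print(x,e[0])
p=np.array(p);print("c",p.mean(0))
v=p[1]+p[2]-p[0]-p[3];w=p[2]+p[3]-p[0]-p[1]
print("long yaw",np.degrees(np.arctan2(v[1],v[0])),np.linalg.norm(v)/2,"wide yaw",np.degrees(np.arctan2(w[1],w[0])),np.linalg.norm(w)/2)
for cam,F,i in(("scene",f,0),("side",g,1)):
    q=np.array([atz(cam,F(*x[i]),.092)for x in pr]);v=q[1]+q[2]-q[0]-q[3];print(cam,q.mean(0),np.degrees(np.arctan2(v[1],v[0])))
E
```

```text
[0.4637 0.0866 0.0917] 0.001211446295856119
[0.4089 0.3193 0.0927] 0.0011955275217377798
[0.546  0.3517 0.09  ] 0.0012246844733323353
[0.6012 0.1166 0.0911] 0.001316866580684935
c [0.5049 0.2186 0.0914]
long yaw 103.242330735181 0.240276309951374 wide yaw 12.820120851455918 0.1407967080965532
scene [0.5064 0.219  0.092 ] 103.29455183755302
side [0.5038 0.218  0.092 ] 103.28763906365039
```

```bash
python3 - <<'E'
from fk import *
np.set_printoptions(precision=3,suppress=True)
P,_=fit();D=np.radians;o=get_obs()
C=np.array([.505,.2185]);phi=D(13.25);f=np.array([np.cos(phi),np.sin(phi),0]);ax=np.cross([0,0,1.],f)
q=o["q"]
for e0 in (.02,.03):
  for th,zz in ((0,.13),(20,.11),(30,.11),(40,.11),(45,.11),(48,.11),(50,.11),(53,.11),(50,.13),(53,.13)):
    t=D(th);edge=np.r_[C,zz]-e0*f
    grip=edge-(R.from_rotvec(ax*t).apply(f*.077+np.array([0,0,-.052])))
    T=R.from_rotvec(ax*t)*tooldown(phi);c,q=ik(grip,T,P,40,q);print(e0,th,zz,round(c,4),q,grip+G*T.apply([0,0,1]))
print(o["position"])
E
```

```text
0.02 0 0.13 0.0 [ 0.536  0.537 -1.405  2.048  0.608  1.082 -0.927] [0.411 0.196 0.163]
0.02 20 0.11 0.0 [ 0.392  0.885 -1.409  1.745  0.614  1.537 -0.943] [0.426 0.2   0.168]
0.02 30 0.11 0.0 [ 0.286  0.916 -1.271  1.586  0.499  1.669 -0.85 ] [0.437 0.202 0.177]
0.02 40 0.11 0.0 [ 0.145  0.918 -1.045  1.431  0.346  1.784 -0.72 ] [0.449 0.205 0.185]
0.02 45 0.11 0.0 [ 0.14   1.013 -1.102  1.349  0.367  1.894 -0.767] [0.455 0.207 0.188]
0.02 48 0.11 0.0 [-0.437  0.787  0.005  1.354 -0.158  1.826 -0.175] [0.459 0.208 0.19 ]
0.02 50 0.11 0.0 [-0.483  0.816  0.089  1.326 -0.196  1.867 -0.132] [0.462 0.208 0.19 ]
0.02 53 0.11 0.0003 [-0.365  0.858 -0.113  1.269 -0.12   1.92  -0.235] [0.466 0.209 0.192]
0.02 50 0.13 0.0 [-0.363  0.797 -0.119  1.304 -0.115  1.894 -0.241] [0.462 0.208 0.21 ]
0.02 53 0.13 0.0079 [-0.356  0.822 -0.125  1.284 -0.12   1.92  -0.245] [0.466 0.209 0.212]
0.03 0 0.13 0.0 [ 0.516  0.459 -1.34   2.069  0.528  1.027 -0.86 ] [0.401 0.194 0.163]
0.03 20 0.11 0.0001 [ 0.402  0.87  -1.41   1.768  0.602  1.522 -0.945] [0.416 0.198 0.168]
0.03 30 0.11 0.0 [ 0.333  1.004 -1.41   1.609  0.578  1.723 -0.952] [0.427 0.2   0.177]
0.03 40 0.11 0.0 [ 0.261  1.113 -1.389  1.451  0.536  1.896 -0.953] [0.439 0.203 0.185]
0.03 45 0.11 0.0 [-0.329  0.737 -0.182  1.421 -0.078  1.753 -0.266] [0.446 0.205 0.188]
0.03 48 0.11 0.0 [-0.781  0.851  0.595  1.415 -0.396  1.862  0.136] [0.45  0.205 0.19 ]
0.03 50 0.11 0.0 [ 0.044  0.97  -0.893  1.308  0.235  1.918 -0.655] [0.452 0.206 0.19 ]
0.03 53 0.11 0.0 [-0.438  0.84   0.014  1.307 -0.173  1.906 -0.169] [0.457 0.207 0.192]
0.03 50 0.13 0.0 [-0.439  0.778  0.008  1.343 -0.166  1.879 -0.177] [0.452 0.206 0.21 ]
0.03 53 0.13 0.0036 [-0.355  0.815 -0.132  1.302 -0.119  1.92  -0.248] [0.457 0.207 0.212]
[ 0.503 -0.271  0.209]
```

```bash

python3 -m crank '{"xyz":[[0.0025,0.008,0],[0.005,0.016,0],[0.0075,0.024,0],[0.01,0.032,0],[0.012,0.038,0],[0.012,0.038,0],[0.012,0.038,0],[0.012,0.038,0]],"delta_rot":[[0,0,0],[0,0,0],[0,0,0],[0,0,0],[0,0,0],[0,0,0],[0,0,0],[0,0,0]]}' >/dev/null
python3 -m crank '{"xyz":[[0.012,0.038,0],[0.012,0.038,0],[0.012,0.038,0],[0.01,0.032,0],[0.0075,0.024,0],[0.0055,0.018,0],[0.0035,0.012,0],[0.002,0.006,0]],"delta_rot":[[0,0,0],[0,0,0],[0,0,0],[0,0,0],[0,0,0],[0,0,0],[0,0,0],[0,0,0]]}'
python3 lg.py
python3 -m crank '{"xyz":[[0,0,0],[0,0,0],[0,0,0],[0,0,0],[0,0,0],[0,0,0],[0,0,0],[0,0,0]],"delta_rot":[[0,0,2],[0,0,4],[0,0,6],[0,0,6],[0,0,6],[0,0,6],[0,0,6],[0,0,6]]}' >/dev/null
python3 -m crank '{"xyz":[[0,0,0],[0,0,0],[0,0,0],[0,0,0],[0,0,0],[0,0,0],[0,0,0],[0,0,0]],"delta_rot":[[0,0,6],[0,0,6],[0,0,6],[0,0,5],[0,0,4],[0,0,2],[0,0,0],[0,0,0]]}'
python3 lg.py
cat > tgt.py <<'E'
from h import *
import sys
np.set_printoptions(precision=4,suppress=True)
th,zz,e0=map(float,sys.argv[1:4]);phi=np.radians(13.25);t=np.radians(th)
f=np.array([np.cos(phi),np.sin(phi),0]);ax=np.cross([0,0,1.],f)
yv=f;zv=np.array([0,0,-1.]);T0=R.from_matrix(np.c_[np.cross(yv,zv),yv,zv])
edge=np.array([.505,.2185,zz])-e0*f;Q=R.from_rotvec(ax*t)
tcp=edge-Q.apply(f*.077+np.array([0,0,-.052+.0187]))
o=get_obs();T=R.from_quat(o["eef_rot"])
print("shift",T.inv().apply(tcp-o["position"]),"turn",np.degrees((T.inv()*Q*T0).as_rotvec()),"q",o["q"],"F",o["force"])
E
python3 tgt.py 0 .13 .025
```

```text
t: 9.35
position: [0.4085, 0.18, 0.2098]
eef_rot: [0.048, 0.999, -0.0, -0.0]
force: [1.3, -0.3, -2.6]
grip_width: 0.145
gripper_force: 60.8
q [ 0.257  0.185 -0.886  2.027  0.17   1.004  0.763] p [0.4085 0.18   0.2098]
t: 10.95
position: [0.4097, 0.1779, 0.2098]
eef_rot: [0.62, 0.785, -0.0, 0.0]
force: [0.2, 0.1, -2.1]
grip_width: 0.148
gripper_force: 60.8
q [ 0.116  0.156 -0.719  2.033  0.123  0.994 -0.431] p [0.4097 0.1779 0.2098]
shift [0.0177 0.0001 0.0465] turn [-0.0199  0.0172  0.1219] q [ 0.1159  0.1564 -0.7192  2.0334  0.1229  0.994  -0.4311] F [ 0.195   0.1042 -2.1015]
```

```bash

python3 -m crank '{"xyz":[[0.004,0,0.004],[0.006,0,0.008],[0.005,0,0.011],[0.0027,0,0.011],[0,0,0.008],[0,0,0.0045],[0,0,0],[0,0,0]],"delta_rot":[[0,0,0],[0,0,0],[0,0,0],[0,0,0],[0,0,0],[0,0,0],[0,0,0],[0,0,0]]}'
python3 tgt.py 0 .13 .025
python3 - <<'E'
from h import *
a=capture("scene");b=capture("side")
cv2.imwrite("pics/p1.png",np.hstack([a[90:350,240:500],b[150:410,120:380]]))
print(cv2.resize(cv2.imread("pics/p1.png"),None,fx=1.5,fy=1.5,dst=None).shape)
cv2.imwrite("pics/p1.png",cv2.resize(cv2.imread("pics/p1.png"),None,fx=1.5,fy=1.5))
E
```

```text
t: 11.75
position: [0.4063, 0.1951, 0.1635]
eef_rot: [0.621, 0.784, 0.0, 0.0]
force: [-0.4, -0.5, -1.7]
grip_width: 0.147
gripper_force: 60.8
shift [ 0.0001 -0.0006  0.0002] turn [ 0.0053 -0.0028  0.0439] q [ 0.0555  0.2317 -0.718   2.0779  0.1945  0.8971 -0.5393] F [-0.3582 -0.4655 -1.7118]
(390, 780, 3)
```

View pics/p1.png

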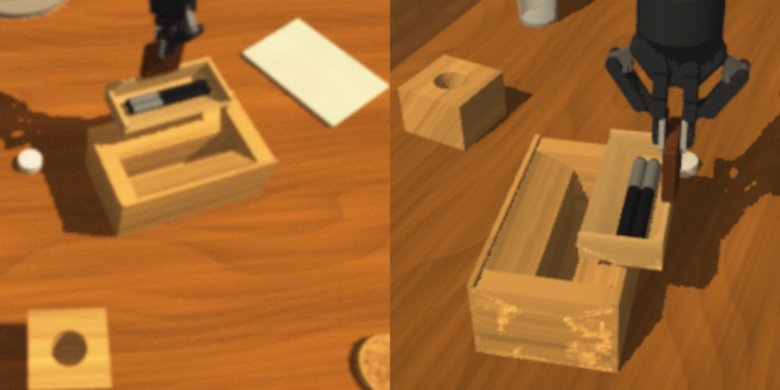

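The tray is level above the bin, parallel to the slot, with its pouring edge short of the slot and both pens inside. Now I tip it.

```bash

python3 -m crank '{"xyz":[[0,0.0025,-0.0053],[0,0.0025,-0.0053],[0,0.0035,0.0015],[0,0.004,0.0013],[0,0.0045,0.0012],[0,0,0],[0,0,0]],"delta_rot":[[4,0,0],[4,0,0],[4,0,0],[4,0,0],[4,0,0],[0,0,0],[0,0,0]]}'
python3 tgt.py 20 .11 .025
```

```text
t: 12.55
position: [0.4222, 0.1991, 0.1672]
eef_rot: [0.611, 0.772, -0.136, -0.108]
force: [0.1, -0.4, -2.3]
grip_width: 0.144
gripper_force: 60.7
shift [-0.0001 -0.001  -0.0001] turn [ 0.0585 -0.0132  0.0467] q [ 0.0117  0.4795 -0.6765  1.8009  0.1584  1.2856 -0.493 ] F [ 0.0628 -0.4159 -2.2611]
```

```bash

python3 -m crank '{"xyz":[[0,0.0025,-0.0053],[0,0.0025,-0.0053],[0,0.0025,-0.0053],[0,0.0025,-0.0053],[0,0.0025,-0.0053],[0,0.0025,-0.0053],[0,0.0025,-0.0053],[0,0,0]],"delta_rot":[[4,0,0],[4,0,0],[4,0,0],[4,0,0],[4,0,0],[4,0,0],[4,0,0],[0,0,0]]}'
python3 tgt.py 48 .11 .025
python3 -m crank '{"xyz":[[0,0.0012,-0.0026],[0,0,0],[0,0,0],[0,0,0],[0,0,0],[0,0,0],[0,0,0]],"delta_rot":[[2,0,0],[0,0,0],[0,0,0],[0,0,0],[0,0,0],[0,0,0],[0,0,0]]}'
python3 tgt.py 50 .11 .025
python3 - <<'E'
from h import *
a=capture("scene");b=capture("side")
for c in("scene","side"): print(c,[(np.round(r["uv"]),round(r["p"],2)) for r in look_for(c,"pen1")[:3]])
cv2.imwrite("pics/p2.png",cv2.resize(np.hstack([a[90:350,240:500],b[150:410,120:380]]),None,fx=1.5,fy=1.5))
E
```

```text
t: 13.35
position: [0.4557, 0.2067, 0.1882]
eef_rot: [0.567, 0.716, -0.319, -0.252]
force: [1.0, -0.4, -2.3]
grip_width: 0.149
gripper_force: 60.8
shift [ 0.0002 -0.0018 -0.0001] turn [-0.0177  0.0119 -0.0107] q [-0.0829  0.815  -0.6023  1.3953  0.0835  1.8225 -0.4842] F [ 1.0149 -0.3608 -2.3204]
t: 14.05
position: [0.4579, 0.2074, 0.1903]
eef_rot: [0.562, 0.711, -0.331, -0.262]
force: [-0.8, 0.8, -1.6]
grip_width: 0.147
gripper_force: 60.9
shift [ 0.     -0.0004  0.0004] turn [0.0314 0.0438 0.0333] q [-0.0912  0.8358 -0.595   1.3689  0.0748  1.8584 -0.4841] F [-0.7819  0.7589 -1.6319]
scene []
side [(array([234., 311.]), 0.65), (array([239., 324.]), 0.48)]
```

View pics/p2.png

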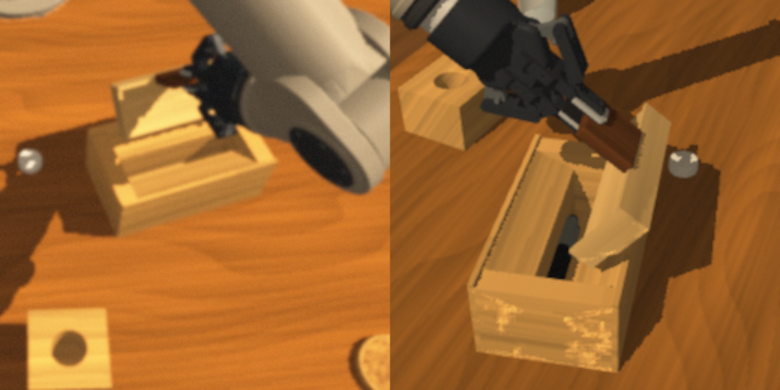

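The tray is empty and a pen shows lying in the slot, at about side pixel (234,311). I'll lift, level the tray and check that both pens are inside.

```bash

python3 -m crank '{"xyz":[[0,-0.008,-0.006],[0,-0.016,-0.013],[0,-0.01,-0.008],[0,0,0],[0,0,0],[0,0,0],[0,0,0],[0,0,0]],"delta_rot":[[0,0,0],[0,0,0],[-4,0,0],[-8,0,0],[-8,0,0],[-8,0,0],[-8,0,0],[-8,0,0]]}' >/dev/null
python3 -m crank '{"xyz":[[0,0,-0.01],[0,0,-0.02],[0.0,0,-0.01],[0,0,0],[0,0,0]],"delta_rot":[[-6,0,0],[0,0,0],[0,0,0],[0,0,0],[0,0,0]]}'
python3 tgt.py 0 .2 .025
```

```text
t: 15.55
position: [0.458, 0.2075, 0.2736]
eef_rot: [0.621, 0.784, -0.0, -0.0]
force: [-0.2, 0.5, -3.0]
grip_width: 0.147
gripper_force: 60.8
shift [-0.     -0.0537  0.0403] turn [-0.0113 -0.0132  0.0331] q [ 0.0583  0.1919 -0.6865  1.8389  0.1321  1.1568 -0.4407] F [-0.2154  0.5333 -2.9779]
```

```bash

python3 -m crank '{"xyz":[[-0.01,-0.002,0],[-0.02,-0.004,0],[-0.03,-0.006,0],[-0.04,-0.0083,0],[-0.04,-0.0083,0],[-0.04,-0.0083,0],[-0.04,-0.0083,0],[-0.04,-0.0083,0]],"delta_rot":[[0,0,0],[0,0,0],[0,0,0],[0,0,0],[0,0,0],[0,0,0],[0,0,0],[0,0,0]]}' >/dev/null
python3 -m crank '{"xyz":[[-0.04,-0.0083,0],[-0.04,-0.0083,0],[-0.035,-0.007,0],[-0.03,-0.006,0],[-0.02,-0.004,0],[-0.015,-0.003,0],[-0.007,-0.001,0],[0,0,0]],"delta_rot":[[0,0,0],[0,0,0],[0,0,0],[0,0,0],[0,0,0],[0,0,0],[0,0,0],[0,0,0]]}'
python3 lg.py
python3 - <<'E'
from h import *
a=capture("scene");b=capture("side")
for c in("scene","side"): print(c,[(np.round(r["uv"]),round(r["p"],2)) for r in look_for(c,"pen1")[:3]])
cv2.imwrite("pics/p3.png",np.hstack([cv2.resize(a[60:380,60:460],(400,320)),cv2.resize(b[235:395,150:350],(400,320),interpolation=cv2.INTER_CUBIC)]))
E
```

```text
t: 17.15
position: [0.4717, -0.249, 0.2729]
eef_rot: [0.621, 0.784, -0.0, -0.001]
force: [0.2, -0.5, -1.6]
grip_width: 0.148
gripper_force: 60.8
q [ 0.651  0.206 -0.327  1.793  0.071  1.156  0.532] p [ 0.4717 -0.249   0.2729]
scene []
side [(array([237., 313.]), 0.93)]
```

View pics/p3.png

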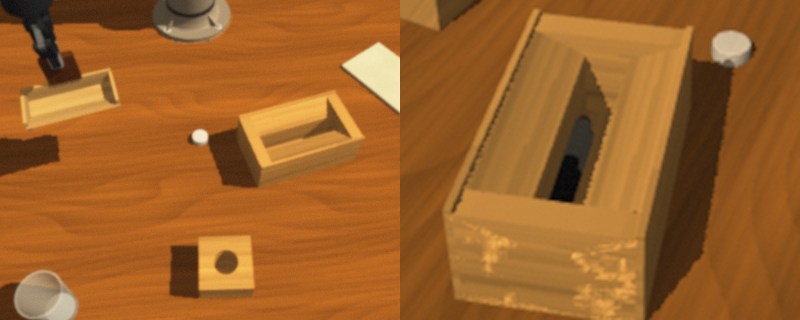

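The tray is empty, the pens lie inside the slot, and there are none on the desk. The desk below the tray is free, so I set it down.

```bash

python3 -m crank '{"xyz":[[0,0,0.015],[0,0,0.03],[0,0,0.04],[0,0,0.04],[0,0,0.035],[0,0,0.025],[0,0,0.015],[0,0,0.008]],"delta_rot":[[0,0,0],[0,0,0],[0,0,0],[0,0,0],[0,0,0],[0,0,0],[0,0,0],[0,0,0]]}' >/dev/null
python3 -m crank '{"xyz":[[0,0,0.004],[0,0,0.003],[0,0,0.002],[0,0,0],[0,0,0]],"delta_rot":[[0,0,0],[0,0,0],[0,0,0],[0,0,0],[0,0,0]]}'
```

```text
t: 18.65
position: [0.4723, -0.2488, 0.057]
eef_rot: [0.62, 0.784, 0.0, 0.0]
force: [-0.1, 0.0, -1.7]
grip_width: 0.143
gripper_force: 60.7
```

```bash

python3 -m crank '{"xyz":[[0,0,0.0015],[0,0,0.001],[0,0,0.0008],[0,0,0],[0,0,0]],"delta_rot":[[0,0,0],[0,0,0],[0,0,0],[0,0,0],[0,0,0]]}'
```

```text
t: 19.15
position: [0.4719, -0.2487, 0.0539]
eef_rot: [0.62, 0.784, -0.0, 0.0]
force: [-3.5, 1.4, 6.6]
grip_width: 0.146
gripper_force: 61.9
```

Light contact with the desk. Open, then withdraw upward.

```bash

python3 -m crank '{"xyz":[[0,0,0],[0,0,0],[0,0,0],[0,0,0],[0,0,0],[0,0,0],[0,0,0],[0,0,0]],"delta_rot":[[0,0,0],[0,0,0],[0,0,0],[0,0,0],[0,0,0],[0,0,0],[0,0,0],[0,0,0]]}' 100
python3 -m crank '{"xyz":[[0,0,-0.01],[0,0,-0.02],[0,0,-0.03],[0,0,-0.04],[0,0,-0.04],[0,0,-0.03],[0,0,-0.01],[0,0,0]],"delta_rot":[[0,0,0],[0,0,0],[0,0,0],[0,0,0],[0,0,0],[0,0,0],[0,0,0],[0,0,0]]}'
python3 - <<'E'
from h import *
a=capture("scene");b=capture("side")
for c in("scene","side"): print(c,[(np.round(r["uv"]),round(r["p"],2)) for r in look_for(c,"pen1")[:3]])
cv2.imwrite("pics/p4.png",np.hstack([a[60:380,60:460],b[60:380,150:550]]))
E
```

```text
t: 19.95
position: [0.472, -0.2486, 0.0532]
eef_rot: [0.62, 0.784, -0.0, 0.0]
force: [-0.5, -0.4, 0.3]
grip_width: 1.0
gripper_force: 0.0
t: 20.75
position: [0.4728, -0.2489, 0.2352]
eef_rot: [0.62, 0.784, 0.0, 0.002]
force: [-0.7, 0.2, -0.3]
grip_width: 0.997
gripper_force: 0.0
scene []
side [(array([237., 313.]), 0.73), (array([240., 325.]), 0.61)]
```

View pics/p4.png

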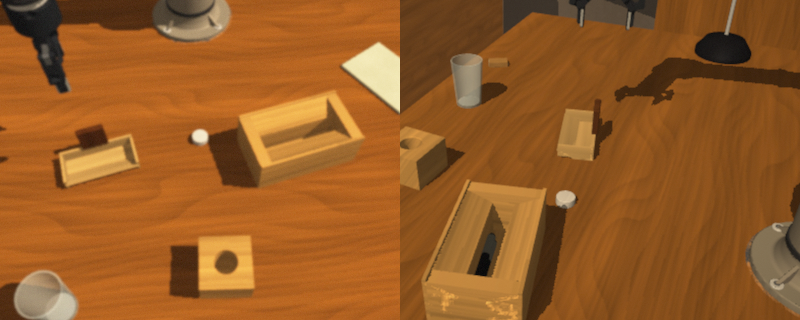

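The empty tray stands upright on the desk, the gripper is clear above it, and the pens lie inside the bin.

```bash
python3 -c "
from cell import *
print(job_done())"
```

```text
the job is handed in; nothing more can be done
None
```

The job is handed in at about 21 s on the robot clock: the pens went through the slot into the bin (they overlap in the pictures, but the tray is empty and none lie elsewhere), and the empty tray stands upright and released on the desk.

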